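# Store the brittle pink grinding wheel on the empty post

## Robot

A 6-joint arm with a two-finger parallel gripper is mounted at the origin on the work surface. World frame = base frame: x ahead of the robot, y to its left, z up, the work surface at z = 0. Lengths are in m, angles in rad, forces in N, time in s.
With the tool pointing down it reaches from about 0.425 to 0.95 m from the base axis. Payload 3.5 kg.
Tool frame: the origin (TCP) lies on the centre line of the jaws, within the pads' length; the fingertips stand 11 mm ahead of it and the grasp point (between the pads) lies 8 mm behind it; y points along the fingers, x is the direction in which the jaws open and shut, and the axes are right-handed (so a half turn about y gives the same grasp; the last joint's range is limited). The gripper opens to 85 mm and grips with 20 to 120 N. Pads are 22 mm wide; open, the fingers measure 114 mm over their backs; the gripper's body (76 mm by 85 mm) begins 54 mm behind the grasp point. The pads swing forward as they close: fully open they stand 13 mm farther back than shut.
Start: joints at [-0.15, 0.286, 1.577, -0, 1.279, -0.15], TCP at [0.675, 0, 0.218] pointing down, gripper open.
Joint ranges: [-2.77, 2.77], [-0.9, 2.22], [0.21, 2.48], [-1.53, 4.67], [0.24, 2.81], [-2.84, 2.84]. Speed limits (rad/s): [2.79, 2.79, 3.14, 3.14, 3.14, 3.14].

## Interface

Orientations are given as a unit quaternion [x, y, z, w].
In Python, from plant import get_state, read_camera, sign_off gives the robot as it stands.
- The arm moves only by the shell command python3 -m inch 'ROWS' [FORCE]. ROWS is JSON, a list of rows, each an object of numbers: "ax", "ay", "az": the turn, a rotation vector about the tool's x, y, z in rad; "x", "y", "z": the shift along the tool's x, y, z in mm; "hand": the closure, from -1 (fully open) to 1 (shut). In form: [{"ax": .., "ay": .., "az": .., "x": .., "y": .., "z": .., "hand": ..}, ...]. A call has 1 to 5 rows; each row shifts and turns the commanded pose from where the row before left it, along the tool's axes as they then stand; what a row does not reach is not made up. A row lasts 1/12 s, in which the tool goes at most 41.7 mm and 7.16 degrees, less where a joint would pass 70% of its speed; a pose out of reach is approached as far as the arm can. A call with a gripper value outside its range is refused whole. The fingers move at their own pace and stop on an object; FORCE is the grip in N (left out, the last holds). Time passes only in rows, so rows that do not move let the fingers close. It gives the time, the measured TCP pose, the force and the opening at its end, in the units of the state.
- get_state(): the state, without advancing time (a new reading comes with each control period).
- read_camera(name): name is "scene" or "side" or "wrist"; returns a dict with "img" (400x640x3 uint8, red, green, blue), "fov_y" (degrees; the focal length in pixels is half the picture's height over the tangent of half this angle, whatever the lens; pixels are square), "cx", "cy" (the principal point, pixels), "T" (4x4, takes a point from camera to world coordinates); the wrist camera has in their place "T_tool_cam" (4x4, takes a point from camera to tool coordinates, whose origin is the TCP and whose axes are the tool frame's). Camera axes: x right, y down, z forward; pixel columns grow to the right and rows downward; lengths in m; the calibration is good to about 2 mm. The wrist camera is an equidistant fisheye: a pixel r from the principal point sees the ray r / f radians off the axis. A picture is of the moment at which its call begins: read the wrist's pose just before it. There is no depth.
- sign_off(): hands the job in, once; it reports no verdict.
The state is a dict: "time": time; "qpos": joint angles; "dq": joint speeds; "joint_efforts": joint torques, N m; "eef_pos": TCP position; "tcp_rot": TCP orientation; "contact_force": force on the tool from outside, world axes, zero at the start; "wrist_torque": the same for the moment, N m; "opening": opening from 0.0 (shut) to 1.0 (fully open).
Only numpy, scipy, OpenCV 4.12 (cv2) and the standard library are available. Lean on these libraries where they do the work, as an engineer would, in place of code of your own. Each camera call takes 0.05 s, during which the arm holds its last target. There are 200 camera calls.

## Task

Pick up the pink grinding wheel from the bench and put it, lying flat, over the post of the empty storage stand, down on its cork, then let go. It is brittle ceramic: hold it with a light grip (no more than about 50 N per finger), set it down softly and never drop it. Leave the green wheel and the grey wheel as they are.

Things in the scene. Friction and masses are not known exactly. Their poses are not given: they have to be found in the camera images.
- wheel_pink: Pink ceramic grinding wheel: a short ring, outside diameter 58 mm, bore 28 mm, 26 mm high, about 0.12 kg, lying flat on the bench and loose. Origin at the centre of its underside, z along its axis (up). It cracks if the fingers squeeze it with more than 60 N each, if it is pressed on a stand with more than 40 N, or if it falls 15 mm or more. Take it from above across its outside diameter at 20 to 50 N a finger.
- stand_free: The empty storage stand, fixed to the bench: round aluminium base 72 mm across with a round cork seat 68 mm across whose top is 20 mm above the bench; the seat is sprung and gives straight down by up to 8 mm at 2.5 N per mm (under the wheel's own weight only 0.5 mm), then is hard. Through its middle stands a fixed steel post 12 mm in diameter that tapers to 6 mm at its tip, 37 mm above the cork (57 mm above the bench). Origin at the centre of the base's underside, z up.
- wheel_green: Green grinding wheel of the same size as the pink one, lying flat and loose on the bench; a bystander. Origin at the centre of its underside, z up.
- wheel_grey: Grey grinding wheel of the same size, stored over the post of a second, identical stand, loose; a bystander. Origin at the centre of its underside (20 mm above the bench), z up.
There are look-alikes about, which are no part of the job. There is more than one size of the wheel_pink; the one meant has the size given above.

How it is judged:
By the outcome, as a careful person would: the job done as asked, in the order asked, and still so for the second after the job is handed in, with the robot touching nothing.
It also fails if it takes over 40 s, if anything falls off the work surface, if the arm or the gripper's body presses on something with over 40 N, if the wrist force passes 120 N, or if a joint passes its speed limit or range.

## Working session

There is one attempt and no reset: what is moved stays moved. The work goes in short steps, Python scripts to look and compute and a shell command to move; the robot and the scene stay as the last step left them, time stands still between calls to the robot, and variables do not carry over. Pictures are saved under pics/ and viewed, about 8 in all and at most 12, crops included, and the job is handed in when it is done.

```bash
mkdir -p pics; cat > h.py <<'E'
import numpy as np, cv2
from plant import get_state, read_camera
from scipy.spatial.transform import Rotation as R
def ray(c,u,v,st=None):
    f=200/np.tan(np.radians(c['fov_y'])/2); x,y=u-c['cx'],v-c['cy']
    if 'T' in c: d=np.array([x/f,y/f,1]); T=c['T']
    else:
        r=np.hypot(x,y); t=r/f; d=np.array([x/r*np.sin(t),y/r*np.sin(t),np.cos(t)])
        W=np.eye(4); W[:3,:3]=R.from_quat(st['tcp_rot']).as_matrix(); W[:3,3]=st['eef_pos']; T=W@np.array(c['T_tool_cam'])
    T=np.array(T); return T[:3,3],T[:3,:3]@d
def at(c,u,v,z,st=None):
    o,d=ray(c,u,v,st); return o+d*(z-o[2])/d[2]
def proj(c,p,st=None):
    f=200/np.tan(np.radians(c['fov_y'])/2)
    if 'T' in c: T=np.array(c['T'])
    else:
        W=np.eye(4); W[:3,:3]=R.from_quat(st['tcp_rot']).as_matrix(); W[:3,3]=st['eef_pos']; T=W@np.array(c['T_tool_cam'])
    q=(np.asarray(p)-T[:3,3])@T[:3,:3]
    if 'T' in c: return np.c_[c['cx']+f*q[:,0]/q[:,2],c['cy']+f*q[:,1]/q[:,2]]
    h=np.hypot(q[:,0],q[:,1]); t=np.arctan2(h,q[:,2])*f
    return np.c_[c['cx']+t*q[:,0]/h,c['cy']+t*q[:,1]/h]
def circ(x,y,z,r,n=60):
    a=np.linspace(0,2*np.pi,n); return np.c_[x+r*np.cos(a),y+r*np.sin(a),0*a+z]
def save(n,c,crop=None,k=1):
    im=c['img'][...,::-1]
    if crop: a,b,w,h=crop; im=im[b:b+h,a:a+w]
    cv2.imwrite('pics/'+n,cv2.resize(im,None,fx=k,fy=k,interpolation=cv2.INTER_CUBIC))
E
python3 - <<'E'
from h import *
import pickle
st=get_state(); print(st)
D={'st':st}
for n in ['scene','side','wrist']:
    c=read_camera(n); D[n]=c; save(n+'0.png',c); print(n,{k:np.round(v,3).tolist() for k,v in c.items() if k!='img'})
pickle.dump(D,open('d0.pkl','wb'))
E
```

```text
{'time': 0.0, 'qpos': array([-1.50003831e-01,  2.87208287e-01,  1.57819561e+00,  1.48564992e-05,
        1.27859905e+00, -1.49992669e-01]), 'dq': array([-0.0009456 ,  0.00045223,  0.00035759,  0.00049078, -0.00117245,
       -0.00070893]), 'joint_efforts': array([-1.79628755e-04, -4.05981302e+01, -2.92628127e+01, -1.54224781e-04,
        5.81841552e-03,  3.74769741e-06]), 'eef_pos': array([6.74303488e-01, 1.36056631e-04, 2.16508725e-01]), 'tcp_rot': array([-0.70697395,  0.00084731,  0.00083638,  0.70723858]), 'contact_force': array([ 0.78559932, -0.06233375,  0.79957048]), 'wrist_torque': array([ 0.03708415, -0.01011481, -0.0642108 ]), 'opening': 1.0021651625119958}
scene {'fov_y': 48.928, 'cx': 320.757, 'cy': 197.041, 'T': [[0.544, 0.602, -0.584, 1.081], [0.839, -0.403, 0.365, -0.367], [-0.016, -0.689, -0.725, 0.761], [0.0, 0.0, 0.0, 1.0]]}
side {'fov_y': 47.534, 'cx': 317.51, 'cy': 211.027, 'T': [[-0.985, -0.097, 0.141, 0.393], [-0.169, 0.656, -0.735, 0.564], [-0.021, -0.748, -0.663, 0.568], [0.0, 0.0, 0.0, 1.0]]}
wrist {'fov_y': 65.706, 'cx': 316.797, 'cy': 199.756, 'T_tool_cam': [[1.0, 0.001, 0.0, -0.001], [-0.0, -0.278, 0.961, -0.156], [0.001, -0.961, -0.278, 0.072], [0.0, 0.0, 0.0, 1.0]]}
```

View pics/scene0.png

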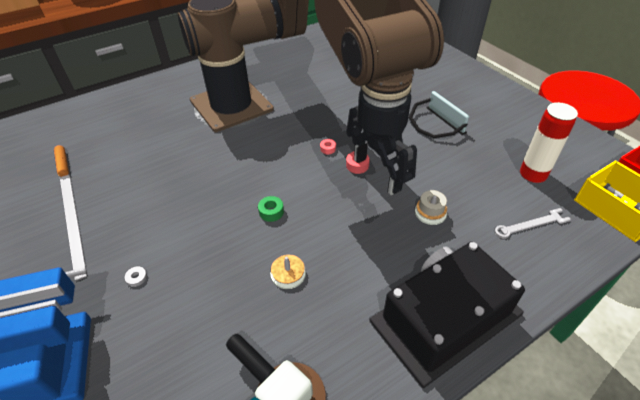

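View pics/wrist0.png

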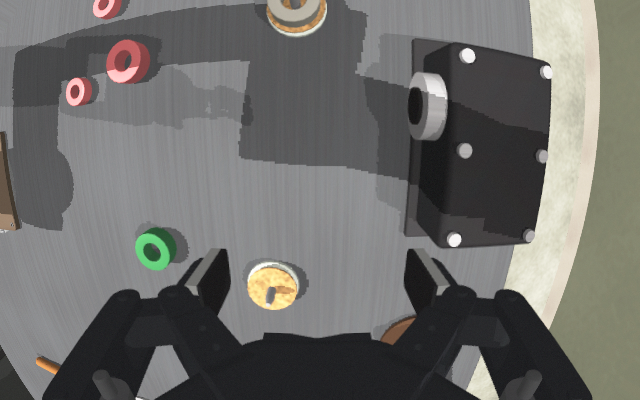

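The wrist view has three pink rings: (107,5), (127,62) and (79,92). The scene view shows pink at (328,147) and (358,162), the green wheel at (271,209), the free stand at (288,270) and the grey wheel at (432,205). The rings at (107,5) and (79,92) look smaller than the one at (127,62), so I'll measure all three.

```bash
cat > m.py <<'E'
from h import *
import pickle
from scipy.optimize import least_squares
D=pickle.load(open('d0.pkl','rb')); st=D['st']
def sil(c,x,y,r,h,st,z0=0):
    p=np.r_[proj(c,circ(x,y,z0,r),st),proj(c,circ(x,y,z0+h,r),st)]
    return cv2.convexHull(p.astype(np.float32))
def blobs(n,kind):
    im=cv2.cvtColor(D[n]['img'],cv2.COLOR_RGB2HSV); H,S,V=cv2.split(im)
    m=(((H<10)|(H>170))&(S>70)&(V>90)) if kind=='pink' else ((H>45)&(H<85)&(S>110)&(V>60))
    cs,_=cv2.findContours(m.astype(np.uint8),cv2.RETR_EXTERNAL,cv2.CHAIN_APPROX_NONE)
    return [k for k in cs if cv2.contourArea(k)>60]
for n in ['wrist','scene','side']:
  c=D[n]; s=st if n=='wrist' else None
  for kind in ['pink','green']:
    for k in blobs(n,kind):
        b=cv2.boundingRect(k)
        if b[2]>110: continue
        pts=k[:,0,:].astype(float)[::2]+0.0
        m=pts.mean(0); p0=at(c,*m,0.013,s)
        def f(v):
            hl=sil(c,v[0],v[1],v[2],v[2]*.9,s)
            return [cv2.pointPolygonTest(hl,(float(a),float(b)),True) for a,b in pts]
        r=least_squares(f,[p0[0],p0[1],.025],diff_step=1e-3,loss='soft_l1')
        print(n,kind,b,np.round(r.x*1000,1),'rms',np.sqrt(np.mean(np.square(f(r.x)))).round(2))
E
python3 m.py; python3 -c "
from m import *
save('crop1.png',D['wrist'],(40,0,160,120),4)">/dev/null
```

```text
wrist pink (70, 84, 10, 16) [315.6 131.1   8.6] rms 0.82
wrist pink (68, 77, 24, 29) [327.5 128.9  19.4] rms 2.58
wrist pink (106, 39, 44, 45) [425.6 155.6  27.6] rms 4.45
wrist pink (94, 0, 28, 20) [364.5 255.6 -18.3] rms 2.77
wrist pink (98, 0, 12, 11) [361.6 257.7  -7.7] rms 0.62
wrist green (135, 228, 41, 42) [ 443.3 -105.    27. ] rms 0.35
scene pink (520, 160, 31, 23) [693.3 498.9  29.6] rms 4.1
scene pink (346, 151, 24, 23) [426.3 153.   27.1] rms 3.27
scene pink (618, 145, 22, 28) [801.2 737.7  23.3] rms 2.49
scene pink (320, 138, 17, 17) [328.9 128.6  20.5] rms 0.31
scene pink (538, 109, 38, 31) [610.  685.4  37.9] rms 2.61
scene pink (538, 70, 102, 61) [608.3 830.9  92.8] rms 8.68
scene green (551, 271, 74, 71) [1407.2   37.8  379.2] rms 5.13
scene green (258, 196, 26, 26) [ 443.1 -105.1   27. ] rms 0.33
scene green (307, 13, 11, 11) [-344.1  502.    18.6] rms 0.83
side pink (361, 354, 33, 37) [379.7 248.4  20.2] rms 0.34
side pink (403, 289, 29, 30) [329.  127.9  20. ] rms 0.31
side pink (331, 287, 40, 43) [425.9 154.2  28. ] rms 0.32
side pink (563, 0, 23, 14) [ -217.1 -1288.9    31.3] rms 0.8
side pink (384, 0, 18, 8) [  433.5 -1265.5    22.5] rms 1.36
side green (343, 183, 29, 18) [ 444.5 -123.4   19.9] rms 2.08
```

View pics/side0.png

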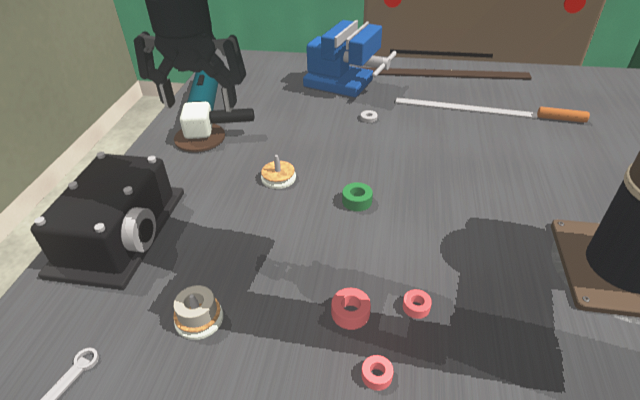

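View pics/crop1.png

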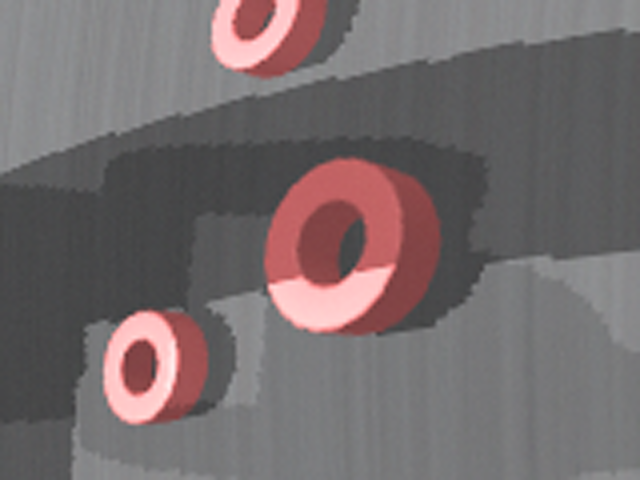

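The pink ring at wrist (127,62), scene (358,162) and side (351,308) measures 56-58 mm across. The other two, at side (377,372) and (417,303), are about 40 mm across. So the big one is the wheel meant, and the enlarged crop confirms it. It lies at about (0.4257, 0.1545). Next is the cork seat.

```bash
python3 - <<'E'
from h import *
import pickle
from scipy.optimize import least_squares
D=pickle.load(open('d0.pkl','rb')); st=D['st']
for n,roi in [('wrist',(240,255,70,60)),('scene',(265,245,45,45)),('side',(255,155,45,35))]:
    c=D[n]; s=st if n=='wrist' else None
    a,b,w,h=roi; H,S,V=cv2.split(cv2.cvtColor(c['img'][b:b+h,a:a+w],cv2.COLOR_RGB2HSV))
    m=((H>8)&(H<28)&(S>90)).astype(np.uint8)
    k=cv2.convexHull(max(cv2.findContours(m,0,1)[0],key=cv2.contourArea))[:,0]+np.array([a,b])
    P=np.array([at(c,u,v,.0165 if 0 else .02,s)[:2] for u,v in k])
    for rr in (None,.034):
        f=lambda v:np.hypot(*(P-v[:2]).T)-(v[2] if rr is None else rr)
        r=least_squares(f,[*P.mean(0),.034],loss='soft_l1',f_scale=.001); print(n,np.round(r.x*1000,1),np.round(1000*np.std(f(r.x)),2))
E
python3 - <<'E'
from m import *
E
python3 - <<'E'
import pickle
from h import *
D=pickle.load(open('d0.pkl','rb'))
# post tip
o1,d1=ray(D['scene'],286.5,257.5);print('scene tip z57',at(D['scene'],286.5,257.5,.057)); print('side tip',at(D['side'],277,156,.057))
a=np.vstack([D['scene']['img'][245:290,265:310],D['side']['img'][150:195,255:300]])
cv2.imwrite('pics/cork.png',cv2.resize(a[...,::-1],None,fx=6,fy=6,interpolation=cv2.INTER_CUBIC))
E
```

```text
wrist [ 612.2 -155.6   33.8] 0.39
wrist [ 612.2 -155.5   34. ] 0.39
scene [ 612.4 -157.7   34.2] 0.42
scene [ 612.4 -157.7   34. ] 0.42
side [ 610.3 -154.2   34.3] 0.82
side [ 610.3 -154.2   34. ] 0.82
wrist pink (70, 84, 10, 16) [315.6 131.1   8.6] rms 0.82
wrist pink (68, 77, 24, 29) [327.5 128.9  19.4] rms 2.58
wrist pink (106, 39, 44, 45) [425.6 155.6  27.6] rms 4.45
wrist pink (94, 0, 28, 20) [364.5 255.6 -18.3] rms 2.77
wrist pink (98, 0, 12, 11) [361.6 257.7  -7.7] rms 0.62
wrist green (135, 228, 41, 42) [ 443.3 -105.    27. ] rms 0.35
scene pink (520, 160, 31, 23) [693.3 498.9  29.6] rms 4.1
scene pink (346, 151, 24, 23) [426.3 153.   27.1] rms 3.27
scene pink (618, 145, 22, 28) [801.2 737.7  23.3] rms 2.49
scene pink (320, 138, 17, 17) [328.9 128.6  20.5] rms 0.31
scene pink (538, 109, 38, 31) [610.  685.4  37.9] rms 2.61
scene pink (538, 70, 102, 61) [608.3 830.9  92.8] rms 8.68
scene green (551, 271, 74, 71) [1407.2   37.8  379.2] rms 5.13
scene green (258, 196, 26, 26) [ 443.1 -105.1   27. ] rms 0.33
scene green (307, 13, 11, 11) [-344.1  502.    18.6] rms 0.83
side pink (361, 354, 33, 37) [379.7 248.4  20.2] rms 0.34
side pink (403, 289, 29, 30) [329.  127.9  20. ] rms 0.31
side pink (331, 287, 40, 43) [425.9 154.2  28. ] rms 0.32
side pink (563, 0, 23, 14) [ -217.1 -1288.9    31.3] rms 0.8
side pink (384, 0, 18, 8) [  433.5 -1265.5    22.5] rms 1.36
side green (343, 183, 29, 18) [ 444.5 -123.4   19.9] rms 2.08
scene tip z57 [ 0.61316573 -0.15671546  0.057     ]
side tip [ 0.60810335 -0.15250101  0.057     ]
```

```bash
python3 -m inch '[{"x":-20,"z":20,"y":0},{"x":-36,"z":20},{"x":-36,"z":20},{"x":-36,"z":20},{"x":-36,"z":20}]' 30
```

```text
validation failed for argument at $[0]...
```

```bash
python3 -m inch '[{"ax":0,"ay":0,"az":0,"x":-30,"y":0,"z":20,"hand":-1},{"ax":0,"ay":0,"az":0,"x":-30,"y":0,"z":20,"hand":-1},{"ax":0,"ay":0,"az":0,"x":-30,"y":0,"z":20,"hand":-1},{"ax":0,"ay":0,"az":0,"x":-30,"y":0,"z":20,"hand":-1},{"ax":0,"ay":0,"az":0,"x":-30,"y":0,"z":20,"hand":-1}]' 30
```

```text
time: 0.57
eef_pos: [0.5232, 0.1007, 0.2173]
tcp_rot: [-0.707, 0.001, 0.0, 0.707]
contact_force: [0.6, 0.7, 0.2]
opening: 1.0
```

```bash
python3 -m inch '[{"ax":0,"ay":0,"az":0,"x":-30,"y":15,"z":18,"hand":-1},{"ax":0,"ay":0,"az":0,"x":-30,"y":20,"z":18,"hand":-1},{"ax":0,"ay":0,"az":0,"x":-30,"y":25,"z":18,"hand":-1},{"ax":0,"ay":0,"az":0,"x":-8,"y":25,"z":0,"hand":-1},{"ax":0,"ay":0,"az":0,"x":0,"y":0,"z":0,"hand":-1}]' 30
python3 - <<'E'
from h import *
import pickle
st=get_state(); c=read_camera('wrist'); print(st['eef_pos'],st['dq'].round(3))
pickle.dump({'st':st,'wrist':c},open('d1.pkl','wb'))
im=c['img'][...,::-1].copy()
for z,r,col in [(.026,.029,(255,0,0)),(0.,.029,(0,255,0)),(.026,.014,(255,0,0))]:
    cv2.polylines(im,[np.round(proj(c,circ(.4257,.1547,z,r),st)).astype(np.int32)],1,col,1)
cv2.imwrite('pics/w1.png',im)
E
```

```text
time: 0.98
eef_pos: [0.4216, 0.1538, 0.1281]
tcp_rot: [0.708, -0.003, -0.005, -0.707]
contact_force: [-1.5, 0.1, -1.5]
opening: 1.001
[0.42158114 0.15378562 0.12809423] [-0.03   0.005 -0.117 -0.007  0.044 -0.008]
```

View pics/w1.png

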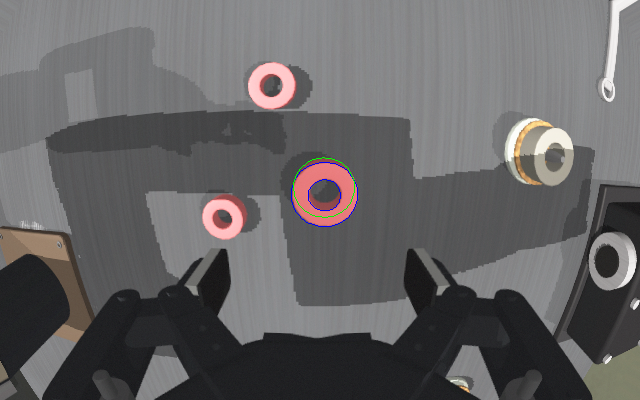

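The overlay matches the big ring, centred at about (324,194), so (0.4257, 0.1547) is confirmed. The grey wheel sits at (548,155), well clear. Descending.

```bash
python3 -m inch '[{"ax":0,"ay":0,"az":0,"x":0,"y":25,"z":0,"hand":-1},{"ax":0,"ay":0,"az":0,"x":0,"y":25,"z":0,"hand":-1},{"ax":0,"ay":0,"az":0,"x":0,"y":20,"z":0,"hand":-1},{"ax":0,"ay":0,"az":0,"x":0,"y":0,"z":0,"hand":-1},{"ax":0,"ay":0,"az":0,"x":0,"y":0,"z":0,"hand":-1}]' 30; python3 -c "
from h import *
s=get_state();print(s['eef_pos'],s['dq'].round(3),R.from_quat(s['tcp_rot']).as_matrix().round(4))"
```

```text
time: 1.45
eef_pos: [0.4293, 0.1531, 0.0645]
tcp_rot: [0.707, -0.0, 0.0, -0.707]
contact_force: [0.6, -0.4, 0.7]
opening: 1.005
[0.42930398 0.15306509 0.06451761] [ 0.003 -0.034 -0.024  0.001 -0.004  0.001] [[ 1.0e+00  2.0e-04  1.1e-03]
 [-1.1e-03 -1.0e-04  1.0e+00]
 [ 2.0e-04 -1.0e+00 -1.0e-04]]
```

```bash
python3 -m inch '[{"ax":0,"ay":0,"az":0,"x":-2,"y":15,"z":1,"hand":-1},{"ax":0,"ay":0,"az":0,"x":0,"y":15,"z":0,"hand":-1},{"ax":0,"ay":0,"az":0,"x":0,"y":12,"z":0,"hand":-1},{"ax":0,"ay":0,"az":0,"x":0,"y":7,"z":0,"hand":-1},{"ax":0,"ay":0,"az":0,"x":0,"y":0,"z":0,"hand":-1}]' 30; python3 -m inch '[{"ax":0,"ay":0,"az":0,"x":0,"y":0,"z":0,"hand":0},{"ax":0,"ay":0,"az":0,"x":0,"y":0,"z":0,"hand":0},{"ax":0,"ay":0,"az":0,"x":0,"y":0,"z":0,"hand":0.2}]' 30
python3 - <<'E'
from h import *
st=get_state(); c=read_camera('wrist'); print(st['eef_pos'],st['contact_force'],st['opening']); save('w2.png',c,(160,140,320,240),2)
E
```

```text
time: 1.87
eef_pos: [0.4269, 0.1543, 0.0153]
tcp_rot: [-0.707, -0.0, -0.0, 0.707]
contact_force: [0.9, 0.5, -0.0]
opening: 1.002
time: 2.12
eef_pos: [0.4272, 0.1546, 0.016]
tcp_rot: [-0.707, -0.001, -0.001, 0.707]
contact_force: [-0.5, -1.4, -0.7]
opening: 0.605
[0.42715862 0.15459534 0.01600232] [-0.54449579 -1.38001306 -0.73749446] 0.6052849281901778
```

View pics/w2.png

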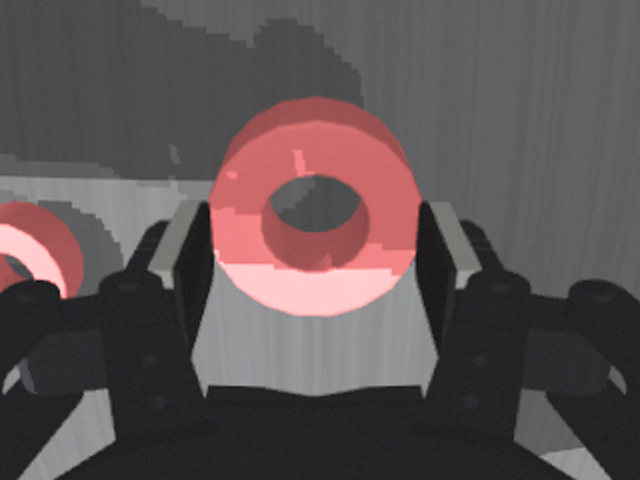

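The jaws straddle the ring evenly, with its bore at about crop (315,212). Closing with 30 N.

```bash
python3 -m inch '[{"ax":0,"ay":0,"az":0,"x":0,"y":0,"z":0,"hand":1},{"ax":0,"ay":0,"az":0,"x":0,"y":0,"z":0,"hand":1},{"ax":0,"ay":0,"az":0,"x":0,"y":0,"z":0,"hand":1},{"ax":0,"ay":0,"az":0,"x":0,"y":0,"z":0,"hand":1}]' 35; python3 -m inch '[{"ax":0,"ay":0,"az":0,"x":0,"y":-3,"z":0,"hand":1},{"ax":0,"ay":0,"az":0,"x":0,"y":-6,"z":0,"hand":1},{"ax":0,"ay":0,"az":0,"x":0,"y":-8,"z":0,"hand":1},{"ax":0,"ay":0,"az":0,"x":0,"y":-8,"z":0,"hand":1},{"ax":0,"ay":0,"az":0,"x":0,"y":0,"z":0,"hand":1}]'
python3 - <<'E'
from h import *
st=get_state(); c=read_camera('side'); print(st['eef_pos'],st['contact_force'],st['opening']); save('s3.png',c,(260,180,240,180),3)
E
```

```text
time: 2.5
eef_pos: [0.4259, 0.1545, 0.0147]
tcp_rot: [-0.707, -0.0, 0.0, 0.707]
contact_force: [0.4, 0.4, 0.2]
opening: -0.001
time: 2.92
eef_pos: [0.4277, 0.1547, 0.0421]
tcp_rot: [-0.707, -0.002, -0.002, 0.707]
contact_force: [0.8, 0.4, 0.3]
opening: 0.003
[0.42770061 0.15473902 0.04207147] [0.81187227 0.37945064 0.34025206] 0.0029275379049315594
```

View pics/s3.png

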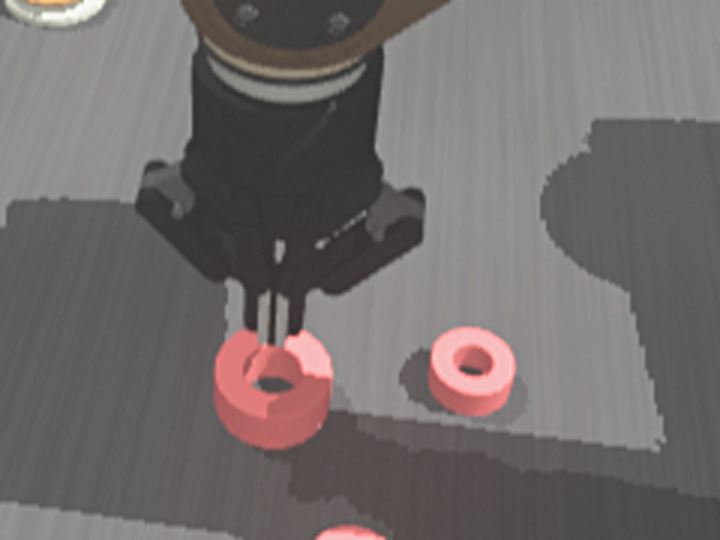

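The fingers shut on nothing. The ring at side (351,309) is still flat on the bench. I'll rise, open and re-measure.

```bash
python3 -m inch '[{"ax":0,"ay":0,"az":0,"x":0,"y":-20,"z":0,"hand":1},{"ax":0,"ay":0,"az":0,"x":0,"y":-20,"z":0,"hand":-1},{"ax":0,"ay":0,"az":0,"x":0,"y":0,"z":0,"hand":-1},{"ax":0,"ay":0,"az":0,"x":0,"y":0,"z":0,"hand":-1},{"ax":0,"ay":0,"az":0,"x":0,"y":0,"z":0,"hand":-1}]' 35
python3 - <<'E'
from h import *
import pickle
D={'st':get_state()}
for n in ['wrist','scene','side']: D[n]=read_camera(n)
pickle.dump(D,open('d0.pkl','wb')); print(D['st']['eef_pos'],D['st']['opening'])
E
python3 m.py | grep -v scene.green
python3 - <<'E'
from h import *
import pickle
D=pickle.load(open('d0.pkl','rb'));st=D['st'];c=D['wrist']
im=cv2.resize(c['img'][...,::-1],None,fx=1.25,fy=1.25)
q=R.from_quat(st['tcp_rot']).as_matrix()
for x in(-.0425,.0425):
  for yy,col in((.011,(0,255,0)),(-.002,(255,255,0)),(-.008,(0,255,255))):
    for z in(-.011,.011):
      p=st['eef_pos']+q@np.array([x,yy,z]); u=proj(c,[p],st)[0]*1.25; cv2.circle(im,tuple(int(round(t)) for t in u),3,col,-1)
cv2.polylines(im,[np.round(1.25*proj(c,circ(.4257,.1547,.026,.029),st)).astype(np.int32)],1,(255,0,0),1)
cv2.imwrite('pics/w4.png',im)
E
```

```text
time: 3.38
eef_pos: [0.4254, 0.1544, 0.079]
tcp_rot: [0.707, -0.0, -0.0, -0.707]
contact_force: [0.1, -0.4, -0.1]
opening: 0.564
[0.42535759 0.15439271 0.0789872 ] 0.5642614521551427
wrist pink (187, 229, 25, 24) [323.4 122.9   9.4] rms 0.94
wrist pink (181, 211, 48, 51) [328.6 127.7  20. ] rms 3.59
wrist pink (280, 168, 80, 83) [426.5 155.   28.3] rms 0.56
wrist pink (239, 66, 28, 30) [375.8 251.7 -10.3] rms 2.14
wrist pink (236, 58, 49, 52) [378.7 250.4  20.4] rms 1.15
scene pink (520, 160, 31, 23) [694.5 495.9  28. ] rms 3.91
scene pink (346, 151, 24, 23) [425.9 154.2  28.6] rms 0.3
scene pink (618, 145, 22, 28) [801.2 737.7  23.3] rms 2.49
scene pink (320, 138, 17, 17) [328.5 128.7  20.6] rms 0.33
scene pink (368, 132, 16, 17) [380.7 250.7  19.2] rms 0.97
scene pink (538, 109, 38, 31) [610.  685.1  37.9] rms 2.58
scene pink (538, 70, 102, 61) [608.3 830.9  92.8] rms 8.68
side pink (370, 361, 16, 16) [378.7 236.5  -9.4] rms 0.46
side pink (361, 354, 33, 37) [379.5 247.9  19.6] rms 1.92
side pink (403, 289, 29, 30) [329.  128.   19.9] rms 0.29
side pink (331, 287, 40, 43) [426.1 154.3  28. ] rms 0.36
side pink (384, 0, 18, 8) [  433.5 -1265.5    22.5] rms 1.36
```

View pics/w4.png

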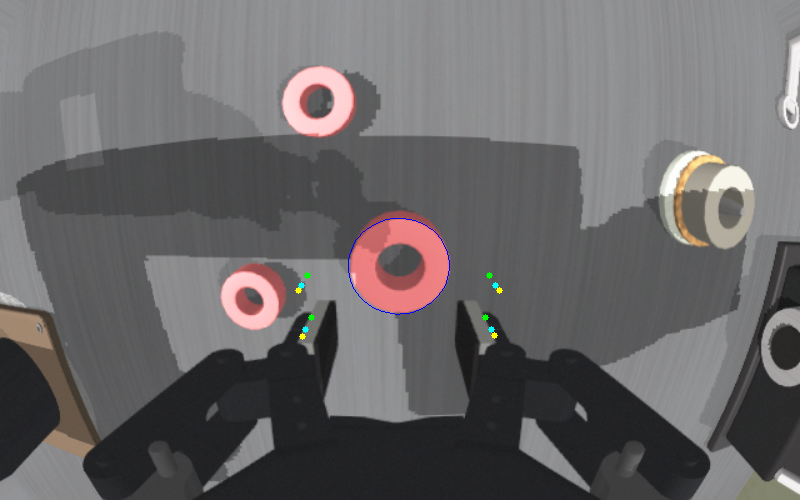

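```bash
python3 - <<'E'
from h import *
import pickle
D=pickle.load(open('d0.pkl','rb'));c=D['side']
tcp=np.array([.4268,.1546,.0405])
for dz in(0,.011): print('pred tip',proj(c,[tcp+[0,dz,-.011]]))
o,d=ray(c,350.3,295)
for y in(.1656,.1546,.1436): print('y',y,'-> pt',o+d*(y-o[1])/d[1])
print('z.031',at(c,350.3,295,.031))
# wrist w4: pad +y edge tips
c=D['wrist'];st=D['st']
for u in((335/1.25,302/1.25),(458/1.25,302/1.25)):
    o,d=ray(c,*u,st)
    for y in(.1656,.1546): print('w',(o+d*(y-o[1])/d[1]-st['eef_pos'])*1000)
c=D['scene']; save('sc5.png',c,(300,80,160,120),5)
print('scene tip pred',[ (proj(c,[st['eef_pos']+np.array([s,.0,-.005])])[0]-[300,80])*5 for s in(-.03,.03)])
E
```

```text
pred tip [[349.97064472 300.91484082]]
pred tip [[349.07962751 307.0353489 ]]
y 0.1656 -> pt [0.42578044 0.1656     0.05741974]
y 0.1546 -> pt [0.42668695 0.1546     0.04331361]
y 0.1436 -> pt [0.42759346 0.1436     0.02920749]
z.031 [0.42747826 0.14499781 0.031     ]
w [-24.51795152  11.20729303  20.49637911]
w [-28.81680998   0.20729303  -4.25691516]
w [22.97038838 11.20729303 20.40020852]
w [27.32633546  0.20729303 -4.37061295]
scene tip pred [array([255.62410027, 282.43495316]), array([328.70279113, 347.72108726])]
```

View pics/sc5.png

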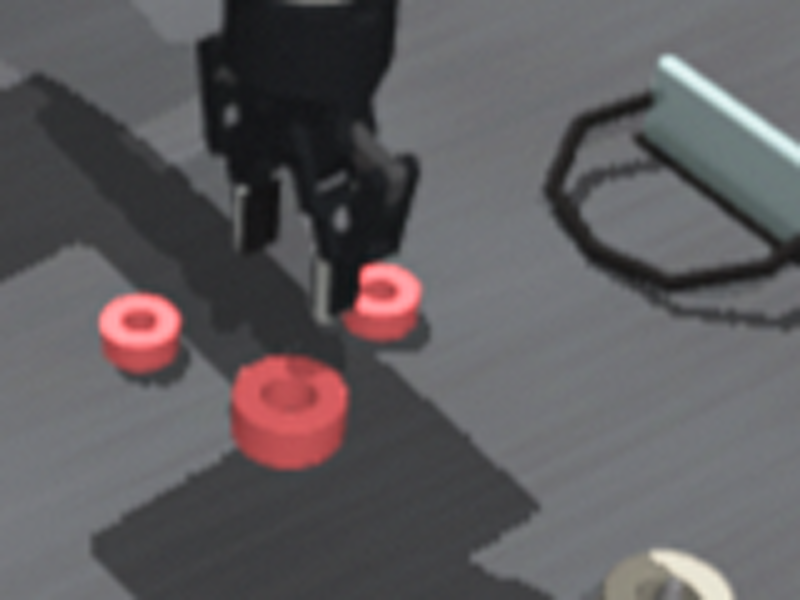

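```bash
python3 - <<'E'
from h import *
import pickle
D=pickle.load(open('d0.pkl','rb'));st=D['st'];c=D['scene']
for u in((281,284),):
    o,d=ray(c,300+u[0]/5,80+u[1]/5)
    for x in(st['eef_pos'][0],): print((o+d*(x-o[0])/d[0]-st['eef_pos'])*1000)
E
```

```text
[ 0.         -7.53241035 17.27688147]
```

All three views agree: the fingertips really sit about 17-20 mm behind the reported TCP, not 11 mm ahead, so they closed above the ring. The ring hasn't moved and is still at (0.426, 0.1545). I'll compensate by going to TCP z of about -0.013, watching the force on the way.

```bash
python3 -m inch '[{"ax":0,"ay":0,"az":0,"x":0.5,"y":15,"z":0,"hand":-1},{"ax":0,"ay":0,"az":0,"x":0,"y":20,"z":0,"hand":-1},{"ax":0,"ay":0,"az":0,"x":0,"y":20,"z":0,"hand":-1},{"ax":0,"ay":0,"az":0,"x":0,"y":12,"z":0,"hand":-1},{"ax":0,"ay":0,"az":0,"x":0,"y":0,"z":0,"hand":-1}]' 30
python3 -m inch '[{"ax":0,"ay":0,"az":0,"x":0,"y":7,"z":0,"hand":-1},{"ax":0,"ay":0,"az":0,"x":0,"y":6,"z":0,"hand":-1},{"ax":0,"ay":0,"az":0,"x":0,"y":6,"z":0,"hand":-1},{"ax":0,"ay":0,"az":0,"x":0,"y":5,"z":0,"hand":-1},{"ax":0,"ay":0,"az":0,"x":0,"y":0,"z":0,"hand":-1}]' 30
```

```text
time: 3.95
eef_pos: [0.423, 0.154, 0.0091]
tcp_rot: [0.707, -0.003, -0.003, -0.707]
contact_force: [-1.8, 0.7, -0.4]
opening: 0.997
time: 4.37
eef_pos: [0.4258, 0.1544, -0.0121]
tcp_rot: [0.707, -0.0, -0.0, -0.707]
contact_force: [-0.1, 0.1, -0.9]
opening: 0.996
```

```bash
python3 -m inch '[{"ax":0,"ay":0,"az":0,"x":0,"y":0,"z":0,"hand":0},{"ax":0,"ay":0,"az":0,"x":0,"y":0,"z":0,"hand":0},{"ax":0,"ay":0,"az":0,"x":0,"y":0,"z":0,"hand":1},{"ax":0,"ay":0,"az":0,"x":0,"y":0,"z":0,"hand":1}]' 35; python3 -m inch '[{"ax":0,"ay":0,"az":0,"x":0,"y":0,"z":0,"hand":1},{"ax":0,"ay":0,"az":0,"x":0,"y":-2,"z":0,"hand":1},{"ax":0,"ay":0,"az":0,"x":0,"y":-4,"z":0,"hand":1},{"ax":0,"ay":0,"az":0,"x":0,"y":-4,"z":0,"hand":1},{"ax":0,"ay":0,"az":0,"x":0,"y":0,"z":0,"hand":1}]'
python3 - <<'E'
from h import *
st=get_state(); c=read_camera('side'); print(st['eef_pos'],st['contact_force'],st['opening']); save('s6.png',c,(260,200,200,150),4)
E
```

```text
time: 4.7
eef_pos: [0.427, 0.1546, -0.0105]
tcp_rot: [-0.707, -0.0, -0.0, 0.707]
contact_force: [-0.7, -0.0, 5.2]
opening: 0.665
time: 5.12
eef_pos: [0.4269, 0.1546, -0.0006]
tcp_rot: [-0.707, -0.0, -0.0, 0.707]
contact_force: [0.5, -0.7, -1.8]
opening: 0.665
[ 0.426878    0.15455347 -0.00061953] [ 0.47920452 -0.6982494  -1.81719981] 0.6652507779206406
```

View pics/s6.png

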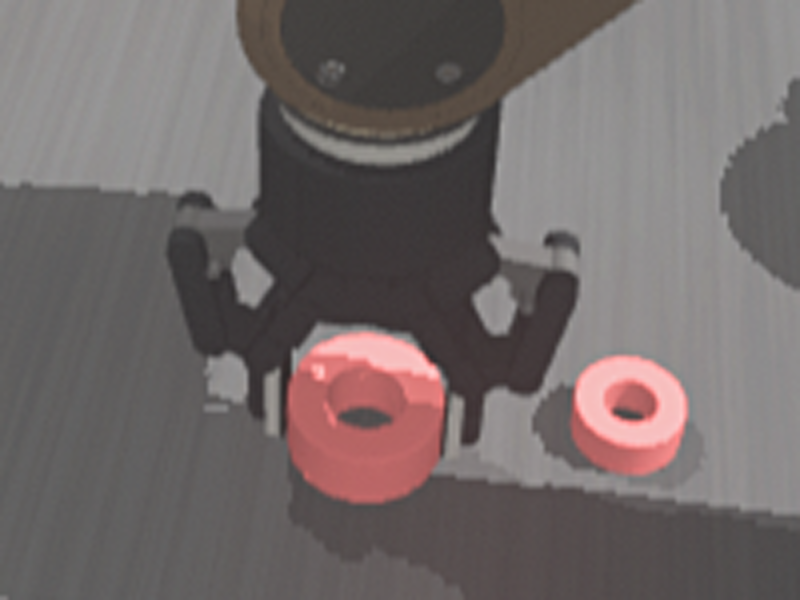

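The wheel is held (opening 0.665, about 57 mm, load -1.8 N) and lifted roughly level. In the crop the ring is centred at (366,415), between both pads. Lifting, then carrying it over.

```bash
python3 -m inch '[{"ax":0,"ay":0,"az":0,"x":0,"y":-10,"z":0,"hand":1},{"ax":0,"ay":0,"az":0,"x":0,"y":-20,"z":0,"hand":1},{"ax":0,"ay":0,"az":0,"x":0,"y":-25,"z":0,"hand":1},{"ax":0,"ay":0,"az":0,"x":0,"y":-25,"z":0,"hand":1},{"ax":0,"ay":0,"az":0,"x":0,"y":-20,"z":0,"hand":1}]'
python3 -m inch '[{"ax":0,"ay":0,"az":0,"x":6,"y":0,"z":-10,"hand":1},{"ax":0,"ay":0,"az":0,"x":12,"y":0,"z":-20,"hand":1},{"ax":0,"ay":0,"az":0,"x":15,"y":0,"z":-25,"hand":1},{"ax":0,"ay":0,"az":0,"x":15,"y":0,"z":-25,"hand":1},{"ax":0,"ay":0,"az":0,"x":15,"y":0,"z":-25,"hand":1}]'
python3 -m inch '[{"ax":0,"ay":0,"az":0,"x":15,"y":0,"z":-25,"hand":1},{"ax":0,"ay":0,"az":0,"x":15,"y":0,"z":-25,"hand":1},{"ax":0,"ay":0,"az":0,"x":15,"y":0,"z":-25,"hand":1},{"ax":0,"ay":0,"az":0,"x":15,"y":0,"z":-25,"hand":1},{"ax":0,"ay":0,"az":0,"x":15,"y":0,"z":-25,"hand":1}]'
python3 -m inch '[{"ax":0,"ay":0,"az":0,"x":15,"y":0,"z":-25,"hand":1},{"ax":0,"ay":0,"az":0,"x":15,"y":0,"z":-25,"hand":1},{"ax":0,"ay":0,"az":0,"x":12,"y":0,"z":-20,"hand":1},{"ax":0,"ay":0,"az":0,"x":6,"y":0,"z":-10,"hand":1},{"ax":0,"ay":0,"az":0,"x":0,"y":0,"z":0,"hand":1}]'
python3 -m inch '[{"ax":0,"ay":0,"az":0,"x":0,"y":0,"z":0,"hand":1},{"ax":0,"ay":0,"az":0,"x":0,"y":0,"z":0,"hand":1}]'
cat > fit.py <<'E'
from h import *
import pickle,sys
from scipy.optimize import least_squares
st=get_state(); D={n:read_camera(n) for n in('wrist','scene','side')}; D['st']=st
pickle.dump(D,open('d5.pkl','wb'))
e=st['eef_pos']; print(e,st['opening'],st['contact_force'],st['dq'].round(3))
def sil(c,p,n,s):
    u=np.cross(n,[1,0,0]);u/=np.linalg.norm(u);w=np.cross(n,u);a=np.linspace(0,6.283,60)[:,None]
    k=.029*(np.cos(a)*u+np.sin(a)*w)
    return cv2.convexHull(np.r_[proj(c,p+k,s),proj(c,p+k+.026*n,s)].astype(np.float32))
def fit(names,tilt):
    obs=[]
    for n in names:
        c=D[n]; s=st if n=='wrist' else None
        H,S,V=cv2.split(cv2.cvtColor(c['img'],cv2.COLOR_RGB2HSV))
        m=(((H<10)|(H>170))&(S>70)&(V>80)).astype(np.uint8)
        m=cv2.morphologyEx(m,cv2.MORPH_CLOSE,np.ones((3,3)))
        q=proj(c,[e+[0,0,.025]],s)[0]
        ks=[k for k in cv2.findContours(m,0,1)[0] if cv2.contourArea(k)>100]
        k=min(ks,key=lambda k:np.hypot(*(k[:,0].mean(0)-q)))
        print(n,cv2.boundingRect(k)); obs.append((c,s,k[:,0].astype(float)))
    def f(v):
        nn=np.array([v[3],v[4],1]) if tilt else np.array([0,0,1.]); nn/=np.linalg.norm(nn)
        return np.concatenate([[cv2.pointPolygonTest(h,(float(a),float(b)),True) for a,b in k] for c,s,k in obs for h in[sil(c,v[:3],nn,s)]])
    v0=np.r_[e+[0,0,.012],0,0] if tilt else e+[0,0,.012]
    r=least_squares(f,v0,diff_step=1e-3,x_scale=[.01,.01,.01]+[.1,.1]*tilt,loss='soft_l1')
    print(names,tilt,np.round(r.x*1000,1),'rel tcp',np.round((r.x[:3]-e)*1000,1),'rms',np.sqrt(np.mean(f(r.x)**2)).round(2))
fit(['side','scene'],0); fit(['side','scene'],1); fit(['wrist'],0); fit(['wrist','side','scene'],1)
E
python3 fit.py
```

```text
time: 5.58
eef_pos: [0.4268, 0.1545, 0.101]
tcp_rot: [-0.707, -0.001, -0.001, 0.707]
contact_force: [0.6, 1.3, -1.2]
opening: 0.666
time: 6.0
eef_pos: [0.4894, 0.0479, 0.098]
tcp_rot: [0.707, -0.0, -0.001, -0.707]
contact_force: [0.8, 0.7, -0.6]
opening: 0.668
time: 6.42
eef_pos: [0.5643, -0.0774, 0.0975]
tcp_rot: [-0.707, 0.001, 0.0, 0.707]
contact_force: [-0.3, -0.3, -1.3]
opening: 0.664
time: 6.83
eef_pos: [0.6128, -0.158, 0.0979]
tcp_rot: [0.707, -0.001, 0.001, -0.707]
contact_force: [-0.9, 0.3, -0.9]
opening: 0.667
time: 7.0
eef_pos: [0.6113, -0.1543, 0.0978]
tcp_rot: [-0.707, 0.001, 0.001, 0.708]
contact_force: [0.2, 0.3, -1.1]
opening: 0.667
[ 0.61128681 -0.15431921  0.09781907] 0.6674368269150882 [ 0.16996864  0.29911461 -1.10433406] [ 0.012 -0.011  0.006 -0.002 -0.003 -0.001]
side (258, 113, 31, 29)
scene (268, 221, 21, 32)
['side', 'scene'] 0 [ 610.6 -153.6  109.1] rel tcp [-0.7  0.8 11.2] rms 4.59
side (258, 113, 31, 29)
scene (268, 221, 21, 32)
['side', 'scene'] 1 [ 614.4 -153.2  109.9 -321.4  -78. ] rel tcp [ 3.1  1.2 12.1] rms 4.17
wrist (254, 201, 127, 126)
['wrist'] 0 [ 610.3 -155.6  105. ] rel tcp [-1.  -1.3  7.2] rms 0.51
wrist (254, 201, 127, 126)
side (258, 113, 31, 29)
scene (268, 221, 21, 32)
['wrist', 'side', 'scene'] 1 [ 610.2 -155.6  105.3    4.9   12.2] rel tcp [-1.  -1.3  7.5] rms 2.74
```

The wheel is level and centred within about 1 mm of the stand, with 8 mm of play around the post. Its underside is at about TCP + 11 mm, so it should touch the cork at TCP z of about 0.009. Lowering.

```bash
python3 -m inch '[{"ax":0,"ay":0,"az":0,"x":1,"y":10,"z":-0.5,"hand":1},{"ax":0,"ay":0,"az":0,"x":0,"y":15,"z":0,"hand":1},{"ax":0,"ay":0,"az":0,"x":0,"y":12,"z":0,"hand":1},{"ax":0,"ay":0,"az":0,"x":0,"y":0,"z":0,"hand":1},{"ax":0,"ay":0,"az":0,"x":0,"y":0,"z":0,"hand":1}]'
python3 fit.py
python3 - <<'E'
from h import *
import pickle
D=pickle.load(open('d5.pkl','rb'))
a=[cv2.resize(D[n]['img'][b:b+h,x:x+w][...,::-1],(400,400),interpolation=cv2.INTER_CUBIC) for n,(x,b,w,h) in dict(wrist=(220,170,200,200),side=(225,100,100,100)).items()]
cv2.imwrite('pics/c7.png',np.hstack(a))
E
```

```text
time: 7.57
eef_pos: [0.6123, -0.1553, 0.06]
tcp_rot: [-0.707, 0.001, 0.001, 0.708]
contact_force: [-0.3, 0.7, -0.9]
opening: 0.668
[ 0.61230219 -0.15529658  0.06001006] 0.667704891314121 [-0.30931773  0.72547564 -0.88565947] [-0.002 -0.021 -0.03  -0.001 -0.    -0.001]
side (259, 129, 30, 28)
scene (269, 235, 21, 31)
['side', 'scene'] 0 [ 612.6 -154.3   73.6] rel tcp [ 0.3  1.  13.6] rms 4.48
side (259, 129, 30, 28)
scene (269, 235, 21, 31)
['side', 'scene'] 1 [ 620.4 -155.4   75.7 -835.9  -89.6] rel tcp [ 8.1 -0.1 15.7] rms 3.41
wrist (254, 202, 127, 125)
['wrist'] 0 [ 611.3 -156.6   67.2] rel tcp [-1.  -1.3  7.2] rms 0.53
wrist (254, 202, 127, 125)
side (259, 129, 30, 28)
scene (269, 235, 21, 31)
['wrist', 'side', 'scene'] 1 [ 611.3 -156.5   67.6    1.7    8.8] rel tcp [-1.  -1.2  7.6] rms 2.78
```

View pics/c7.png

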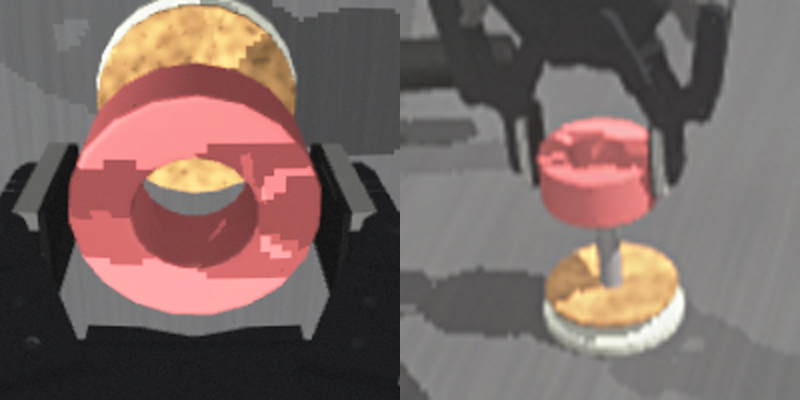

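Side crop: the wheel hangs level with its axis at about x=600, right over the post (607,250). In the wrist crop the bore (195,212) shows cork and post. Going down in gentle steps.

```bash
python3 -m inch '[{"ax":0,"ay":0,"az":0,"x":0,"y":5,"z":0,"hand":1},{"ax":0,"ay":0,"az":0,"x":0,"y":7,"z":0,"hand":1},{"ax":0,"ay":0,"az":0,"x":0,"y":7,"z":0,"hand":1},{"ax":0,"ay":0,"az":0,"x":0,"y":4,"z":0,"hand":1},{"ax":0,"ay":0,"az":0,"x":0,"y":0,"z":0,"hand":1}]'
python3 -m inch '[{"ax":0,"ay":0,"az":0,"x":0,"y":5,"z":0,"hand":1},{"ax":0,"ay":0,"az":0,"x":0,"y":6,"z":0,"hand":1},{"ax":0,"ay":0,"az":0,"x":0,"y":6,"z":0,"hand":1},{"ax":0,"ay":0,"az":0,"x":0,"y":5,"z":0,"hand":1},{"ax":0,"ay":0,"az":0,"x":0,"y":0,"z":0,"hand":1}]'
python3 -m inch '[{"ax":0,"ay":0,"az":0,"x":0,"y":1,"z":0,"hand":1},{"ax":0,"ay":0,"az":0,"x":0,"y":1,"z":0,"hand":1},{"ax":0,"ay":0,"az":0,"x":0,"y":1,"z":0,"hand":1},{"ax":0,"ay":0,"az":0,"x":0,"y":0,"z":0,"hand":1},{"ax":0,"ay":0,"az":0,"x":0,"y":0,"z":0,"hand":1}]'
```

```text
time: 8.13
eef_pos: [0.6122, -0.1555, 0.0367]
tcp_rot: [-0.707, 0.001, 0.001, 0.708]
contact_force: [-0.2, -0.6, -1.6]
opening: 0.668
time: 8.55
eef_pos: [0.6123, -0.1556, 0.0149]
tcp_rot: [-0.707, 0.001, 0.001, 0.708]
contact_force: [-0.4, -0.0, -1.6]
opening: 0.67
time: 8.97
eef_pos: [0.6136, -0.1561, 0.0139]
tcp_rot: [0.707, 0.0, 0.0, -0.707]
contact_force: [0.7, -0.4, -1.0]
opening: 0.664
```

```bash
python3 -m inch '[{"ax":0,"ay":0,"az":0,"x":0,"y":1,"z":0,"hand":1},{"ax":0,"ay":0,"az":0,"x":0,"y":1,"z":0,"hand":1},{"ax":0,"ay":0,"az":0,"x":0,"y":1,"z":0,"hand":1},{"ax":0,"ay":0,"az":0,"x":0,"y":0,"z":0,"hand":1},{"ax":0,"ay":0,"az":0,"x":0,"y":0,"z":0,"hand":1}]'
python3 -m inch '[{"ax":0,"ay":0,"az":0,"x":0,"y":1,"z":0,"hand":1},{"ax":0,"ay":0,"az":0,"x":0,"y":1,"z":0,"hand":1},{"ax":0,"ay":0,"az":0,"x":0,"y":0,"z":0,"hand":1},{"ax":0,"ay":0,"az":0,"x":0,"y":0,"z":0,"hand":1}]'
```

```text
time: 9.38
eef_pos: [0.6133, -0.156, 0.0105]
tcp_rot: [-0.707, 0.0, 0.0, 0.707]
contact_force: [0.3, -0.6, -2.5]
opening: 0.668
time: 9.72
eef_pos: [0.6136, -0.1561, 0.009]
tcp_rot: [0.707, 0.0, 0.0, -0.707]
contact_force: [-0.2, -0.1, -0.5]
opening: 0.668
```

```bash
for i in 1 ; do python3 -m inch '[{"ax":0,"ay":0,"az":0,"x":0,"y":1,"z":0,"hand":1},{"ax":0,"ay":0,"az":0,"x":0,"y":0,"z":0,"hand":1},{"ax":0,"ay":0,"az":0,"x":0,"y":0,"z":0,"hand":1}]'; done
python3 -m inch '[{"ax":0,"ay":0,"az":0,"x":0,"y":1,"z":0,"hand":1},{"ax":0,"ay":0,"az":0,"x":0,"y":0,"z":0,"hand":1},{"ax":0,"ay":0,"az":0,"x":0,"y":0,"z":0,"hand":1}]'
```

```text
time: 9.97
eef_pos: [0.6136, -0.1561, 0.0081]
tcp_rot: [0.707, 0.0, 0.0, -0.707]
contact_force: [-0.3, -0.4, 1.9]
opening: 0.666
time: 10.22
eef_pos: [0.6136, -0.1561, 0.0072]
tcp_rot: [0.707, 0.0, 0.0, -0.707]
contact_force: [-2.0, 0.9, 4.4]
opening: 0.664
```

Contact shows the spring rate: +1.9 N, then +4.4 N, so the wheel is seated on the cork. I'll back off 1 mm and release.

```bash
python3 -m inch '[{"ax":0,"ay":0,"az":0,"x":0,"y":-1,"z":0,"hand":1},{"ax":0,"ay":0,"az":0,"x":0,"y":0,"z":0,"hand":1},{"ax":0,"ay":0,"az":0,"x":0,"y":0,"z":0,"hand":-0.45},{"ax":0,"ay":0,"az":0,"x":0,"y":0,"z":0,"hand":-0.6},{"ax":0,"ay":0,"az":0,"x":0,"y":0,"z":0,"hand":-0.8}]' 20
python3 -m inch '[{"ax":0,"ay":0,"az":0,"x":0,"y":0,"z":0,"hand":-1},{"ax":0,"ay":0,"az":0,"x":0,"y":0,"z":0,"hand":-1},{"ax":0,"ay":0,"az":0,"x":0,"y":0,"z":0,"hand":-1},{"ax":0,"ay":0,"az":0,"x":0,"y":0,"z":0,"hand":-1}]'
```

```text
time: 10.63
eef_pos: [0.6131, -0.1559, 0.007]
tcp_rot: [-0.707, 0.0, 0.0, 0.707]
contact_force: [0.5, -0.4, -0.6]
opening: 0.901
time: 10.97
eef_pos: [0.6134, -0.156, 0.0076]
tcp_rot: [-0.707, 0.0, 0.0, 0.707]
contact_force: [-0.6, 0.2, -0.1]
opening: 1.001
```

Fully open with no force. Retreating straight up, then a last check.

```bash
python3 -m inch '[{"ax":0,"ay":0,"az":0,"x":0,"y":-5,"z":0,"hand":-1},{"ax":0,"ay":0,"az":0,"x":0,"y":-15,"z":0,"hand":-1},{"ax":0,"ay":0,"az":0,"x":0,"y":-20,"z":0,"hand":-1},{"ax":0,"ay":0,"az":0,"x":0,"y":-30,"z":0,"hand":-1},{"ax":0,"ay":0,"az":0,"x":0,"y":-30,"z":0,"hand":-1}]'
python3 -m inch '[{"ax":0,"ay":0,"az":0,"x":0,"y":-30,"z":0,"hand":-1},{"ax":0,"ay":0,"az":0,"x":0,"y":-30,"z":0,"hand":-1},{"ax":0,"ay":0,"az":0,"x":0,"y":0,"z":0,"hand":-1},{"ax":0,"ay":0,"az":0,"x":0,"y":0,"z":0,"hand":-1},{"ax":0,"ay":0,"az":0,"x":0,"y":0,"z":0,"hand":-1}]'
sed -i 's/^e=.*/e=st["eef_pos"]*[1,1,0]+[0,0,.0075]; print(st["eef_pos"],st["opening"])/; s/^fit(\[.*/fit(["side","scene"],0); fit(["wrist"],0)/' fit.py; python3 fit.py
python3 - <<'E'
from h import *
import pickle
D=pickle.load(open('d5.pkl','rb'))
a=[cv2.resize(D[n]['img'][b:b+h,x:x+w][...,::-1],(400,400),interpolation=cv2.INTER_CUBIC) for n,(x,b,w,h) in dict(wrist=(140,100,300,300),side=(225,100,150,150)).items()]
cv2.imwrite('pics/c8.png',np.hstack(a))
E
```

```text
time: 11.38
eef_pos: [0.613, -0.1558, 0.1093]
tcp_rot: [-0.707, 0.0, 0.0, 0.707]
contact_force: [0.9, -0.1, -0.3]
opening: 0.998
time: 11.8
eef_pos: [0.6133, -0.156, 0.1684]
tcp_rot: [0.707, 0.0, 0.0, -0.707]
contact_force: [0.2, -1.0, -0.4]
opening: 1.002
[ 0.6132659  -0.15595518  0.16836378] 1.002482281669937
side (262, 152, 30, 27)
scene (272, 249, 31, 32)
['side', 'scene'] 0 [ 611.8 -156.7   19.7] rel tcp [-1.4 -0.8 12.2] rms 0.59
wrist (286, 156, 62, 63)
['wrist'] 0 [ 612.7 -157.9   11.7] rel tcp [-0.6 -2.   4.2] rms 0.38
```

View pics/c8.png

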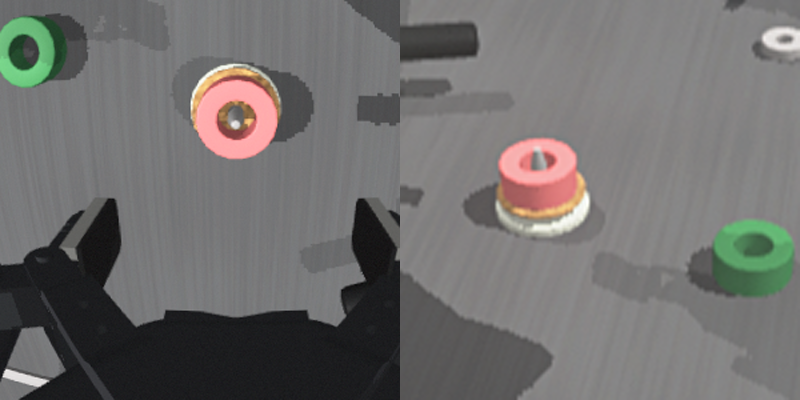

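The wheel lies flat over the post (tip at side crop (538,155)) and on the cork. The fit from the side and scene cameras puts its underside at z = 19.7 mm, against 19.5 mm expected. The gripper is clear, so I'm handing in.

```bash
python3 -c "
from plant import sign_off
print(sign_off())"
```

```text
the job is handed in; nothing more can be done
None
```

The pink wheel (the 58 mm one; the other two pink rings measured about 40 mm) now lies flat over the post of the empty stand, down on its cork. I let go of it there and handed the job in at about 12 s.

- **Grip and set-down:** the grip was set to 35 N per finger. I lowered the wheel in 1 mm steps, and the highest contact reading was 4.4 N. I backed off 1 mm before opening the fingers.
- **Last checks:** the side and scene cameras together put the wheel at (0.6118, -0.1567), within about 1 mm of the stand's centre, with its underside at 19.7 mm. About 19.5 mm was expected. The last picture shows the post through the bore, the wheel level and the gripper clear. The moves stayed clear of the green and grey wheels, though I did not re-measure either one afterwards.
- **What went wrong:** the first grasp closed on nothing. The images showed the fingertips about 17–20 mm behind the reported TCP, not 11 mm ahead as stated. The wheel had not moved, so I grasped again lower down. During that second close the upward force read about 5 N, possibly the tips brushing the bench.
- **What disagreed:** fitted from the wrist camera alone, the wheel's underside came out 4–8 mm lower than from the other two cameras. I relied on the side and scene fit and on the contact force.

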